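# Release a spent ribbon cassette and shelve it

### The job

The orange ribbon cassette in the bench date coder is spent: press it down until its latch lets go and it springs up, then pull it out. Stand it upright on the sloping shelf of the return rack beside the grey cassette, setting it down rather than dropping it, so that its broad face leans flat against the backstop. Leave the blue cassette seated, and do not disturb the grey one or the things standing around.

Things in the scene. Friction and masses are not known exactly. Their poses are not given: they have to be found in the camera images.
- coder: white bench date coder, fixed, 120 (x) x 220 (y) x 110 mm high; origin at the centre of its underside, z up, display and keys on its -x face. Two slots in its flat top at y = +50 and -50 mm, each 27 x 79 mm (long side along y), hold one cassette each. Latched, a cassette's top stands 10 mm above the coder's top, its centre 70 mm above the coder's underside
- bay_a (a joint): carriage under the cassette in the slot at the coder's y = +50 mm: 0 latched, negative when pressed (stop at -0.007 m), +0.028 m sprung up. About 3 to 4 N moves it down to the stop; pressed deeper than 6 mm it unlatches, and when the pressing tool is raised it lifts the cassette 28 mm above its latched height within about 1 s. A latched cassette cannot be pulled out
- bay_b (a joint): the same for the slot at the coder's y = -50 mm. A sprung-up cassette stands loose in its slot and pulls straight up without resistance; its underside clears the coder's top after a further 62 mm
- spent_center (a point): spent cassette, orange, latched in either slot, its x and y axes along the coder's; 100 mm tall (z), 76 mm wide (y), 24 mm thick (x), flat faces, about 0.15 kg. This point is its centre, 50 mm below its top. A notch 10 mm deep is cut in both narrow sides 10 to 24 mm above its underside
- fresh_center (a point): fresh cassette, blue, latched in the other slot, to stay there; same size and form as the orange one; this point is its centre
- grey_center (a point): grey cassette of the same size and form, loose, already leaning on the rack's shelf; this point is its centre
- rack: steel foot of the fixed return rack, 240 mm wide (y); origin at the middle of its width on the table, under the line where shelf and backstop meet; z up, x towards its rear. It carries the sloping aluminium shelf
- rack_seat: sloping shelf of the rack; origin on the corner line of shelf and backstop, mid-width, 30 mm above the table. x points square into the backstop, y along the rack, z up the backstop, which leans 20 degrees to the rear. Shelf: z = 0, x = 0 to -50 mm (8 mm lip there). Backstop: x = 0, 60 mm high. End cheeks y = +-116 mm, 27 mm high. A cassette well leant has its centre at x = -12, z = 50 mm
- free_place (a point): middle of the free part of the shelf, on the corner line of shelf and backstop, 45 mm to the -y side of the rack's middle; the grey cassette stands about 111 mm to its +y side; axes as the shelf's
- roll: white label roll, 92 mm across, 52 mm high, standing; origin at underside centre; to be left alone
- tub: small round tub, 70 mm across, 45 mm high; origin at underside centre; to be left alone
- counter: white round tally counter, 68x55x24 mm, lying; origin at its underside; to be left alone
- stamp: black hand date stamp, 35x46x100 mm, standing; origin at underside centre; to be left alone
Not all that is in view belongs to the job. Of the things shaped like the part that bears spent_center, the orange one is meant.

How it is judged:
By the outcome, as a careful person would: the job done as asked, in the order asked, and still so for the second after the job is handed in, with the robot touching nothing.
It also fails if it takes over 54 s, if anything falls off the work surface, if the arm or the gripper's body presses on something with over 40 N, if the wrist force passes 120 N, or if a joint passes its speed limit or range.

### The arm

A 6-joint arm with a two-finger parallel gripper is mounted at the origin on a cart in front of the work surface, level with it; the furniture and walls round the work are solid. World frame = base frame: x ahead of the robot, y to its left, z up, the work surface at z = 0. Lengths are in m, angles in rad, forces in N, time in s.
With the tool pointing down it reaches from about 0.35 to 0.975 m from the base axis. Payload 4.9 kg.
Tool frame: the origin (TCP) lies midway between the tips of the shut fingers; the grasp point (between the pads) lies 19 mm behind it; z points along the fingers, y is the line along which they close (so a half turn about z gives the same grasp; the last joint's range is limited). The gripper opens to 85 mm and grips with 20 to 120 N. Pads are 22 mm wide; open, the fingers measure 114 mm over their backs; the gripper's body (76 mm by 85 mm) begins 54 mm behind the grasp point. The pads swing forward as they close: fully open they stand 13 mm farther back than shut.
Start: joints at [-1.417, 0.053, 1.613, -0, 1.476, -0.119], TCP at [0.168, -0.602, 0.231] pointing down, gripper open.
Joint ranges: [-3.01, 3.01], [-1.01, 2.22], [0.06, 2.58], [-1.02, 4.17], [0.09, 2.62], [-3.14, 3.14]. Speed limits (rad/s): [2.57, 2.57, 3.14, 3.14, 3.14, 3.14].

### API

Orientations are given as a rotation vector (axis times angle).
In Python, from station import ctrl, optics, job gives the robot as it stands.
- The arm moves only by the shell command python3 -m jog 'ROWS' [OPENING] [FORCE]. ROWS is JSON, a list of rows, each a list of 2 entries, a list of its own where there are three numbers: the shift along the tool's x, y, z in m, then the turn, a rotation vector about the tool's x, y, z in rad. A call has 1 to 5 rows; each row is the pose to reach, as a shift and turn from the pose commanded when the call began, along the tool's axes at that moment; what a row does not reach only later rows make up. A row lasts 1/10 s, in which the tool goes at most 50 mm and 8.59 degrees, less where a joint would pass 70% of its speed; a pose out of reach is approached as far as the arm can. A call with a gripper value outside its range is refused whole. OPENING is the opening, from 0 (shut) to 1 (fully open), set as the call begins (- or left out, the last holds). The fingers move at their own pace and stop on an object; FORCE is the grip in N (left out, the last holds). Time passes only in rows, so rows that repeat a pose let the fingers close. It gives the time, the measured TCP pose, the force, the opening and the grip force at its end, in the units of the state.
- ctrl.get_obs(): the state, without advancing time (a new reading comes with each control period).
- optics.get_image(name): name is "scene" or "top" or "wrist"; returns a dict with "image" (384x512x3 uint8, blue, green, red), "fx", "fy", "cx", "cy" (pixels), "D" ([k1, k2, p1, p2, k3] as OpenCV has them; the pictures are not rectified), "rvec" (rotation vector, rad) and "tvec" (3), from world to camera coordinates, as OpenCV has them; the wrist camera has in their place "mount" (4x4, takes a point from camera to tool coordinates, whose origin is the TCP and whose axes are the flange's). Camera axes: x right, y down, z forward; pixel columns grow to the right and rows downward; lengths in m; the calibration is good to about 2 mm. A picture is of the moment at which its call begins: read the wrist's pose just before it. There is no depth.
- job.finish_job(): hands the job in; it is judged then, once.
The state is a dict: "t": time; "q": joint angles; "dq": joint speeds; "effort": joint torques, N m; "tool_pos": TCP position; "tool_rot": TCP orientation; "contact_force": force on the tool from outside, world axes, zero at the start; "wrist_torque": the same for the moment, N m; "opening": finger opening in m; "grip_force": force on a finger pad.
Only numpy, scipy, OpenCV 4.12 (cv2) and the standard library are available. Lean on these libraries where they do the work, as an engineer would, in place of code of your own. Each camera call takes 0.05 s, during which the arm holds its last target. There are 200 camera calls.

## Working session

There is one attempt and no reset: what is moved stays moved. The work goes in short steps, Python scripts to look and compute and a shell command to move; the robot and the scene stay as the last step left them, time stands still between calls to the robot, and variables do not carry over. Pictures are saved under pics/ and viewed, at most 10 in all, crops included, and the job is handed in when it is done.

```bash
mkdir -p pics; ls; python3 - <<'E'
from station import ctrl,optics
import cv2,numpy as np,json
o=ctrl.get_obs(); print(o)
for n in("scene","top"):
    d=optics.get_image(n); cv2.imwrite(f"pics/{n}0.png",cv2.resize(d["image"],(800,600),interpolation=cv2.INTER_CUBIC))
    cal={k:np.array(v).tolist() for k,v in d.items() if k!="image"}; json.dump(cal,open(n+".json","w")); print(n,cal)
E
```

```text
pics
{'t': 0.0, 'q': array([-1.41700743e+00,  5.33510672e-02,  1.61430773e+00, -1.16133835e-05,
        1.47602263e+00, -1.19043697e-01]), 'dq': array([-0.00192189,  0.00010743,  0.00019613,  0.00070428,  0.00014602,
       -0.00075333]), 'effort': array([-9.01388885e-04, -3.93688095e+01, -3.70180035e+01, -2.25713234e-04,
        7.05724378e-03,  1.37124283e-05]), 'tool_pos': array([ 0.16828562, -0.60125775,  0.23005842]), 'tool_rot': array([-3.11033727e+00, -4.26954183e-01,  7.51032442e-05]), 'contact_force': array([-0.15125527,  0.44307855,  0.91346207]), 'wrist_torque': array([-0.01761202,  0.00171973,  0.02862493]), 'grip_force': 0.0, 'opening': 0.08556084650150626}
scene {'fx': 496.7026552574385, 'fy': 496.7026552574385, 'cx': 258.73815621326116, 'cy': 195.52864869586364, 'D': [-0.022216052517937044, 0.0, 0.0, 0.0, 0.0], 'rvec': [0.6647290107457174, -2.4604996590473185, 1.3219533607062932], 'tvec': [0.5075012375677459, 0.23754911366233414, 1.310679183980536]}
top {'fx': 465.4924214018985, 'fy': 465.4924214018985, 'cx': 257.6445583762224, 'cy': 188.9409894688156, 'D': [-0.06567734297965712, 0.0, 0.0, 0.0, 0.0], 'rvec': [2.179734584127885, -2.132414082436914, 0.12978734683953386], 'tvec': [-0.03365909689794392, 0.5976763862944705, 1.44574431167597]}
```

View pics/scene0.png

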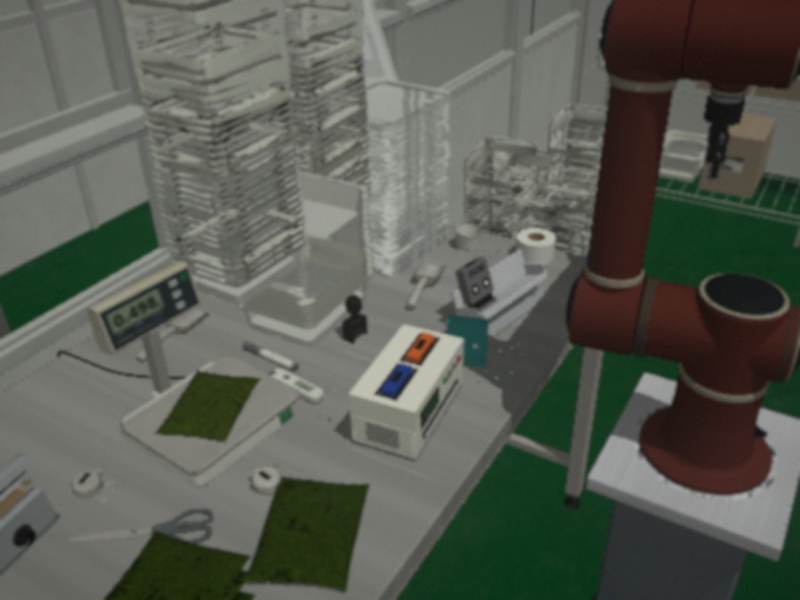

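View pics/top0.png

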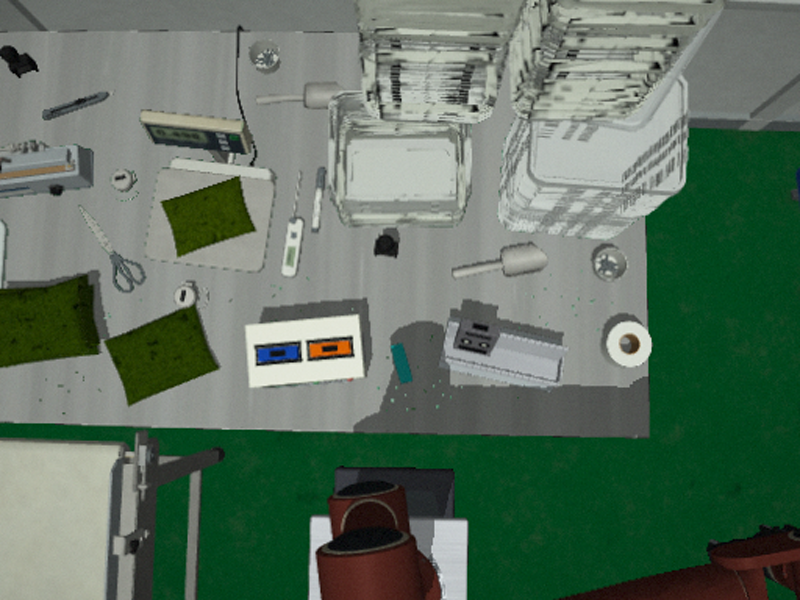

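Candidates for the target in the top view: orange cassette (330,348), blue (278,353), grey on the rack (475,335) and a teal object standing alone at (400,362). The orange one, in the right-hand slot (coder -y), is the one meant. Next is a close crop to check this and to read off edges.

```bash
python3 - <<'E'
from station import optics
import cv2,numpy as np
a=optics.get_image("top")["image"][182:257,152:372]
b=optics.get_image("scene")["image"][140:300,215:385]
A=cv2.resize(a,None,fx=3.6,fy=3.6,interpolation=cv2.INTER_CUBIC)
cv2.imwrite("pics/topc.png",A)
cv2.imwrite("pics/scenec.png",cv2.resize(b,None,fx=3.7,fy=3.7,interpolation=cv2.INTER_CUBIC))
E
```

```text
(no output)
```

View pics/topc.png

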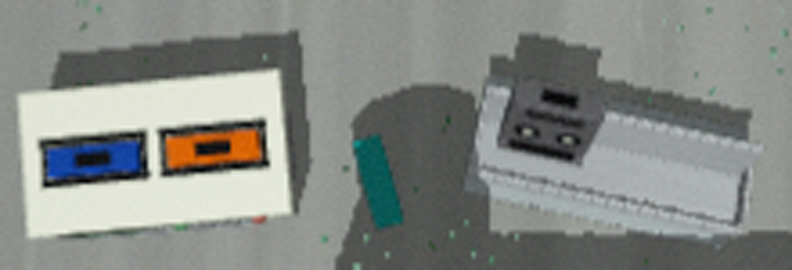

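View pics/scenec.png

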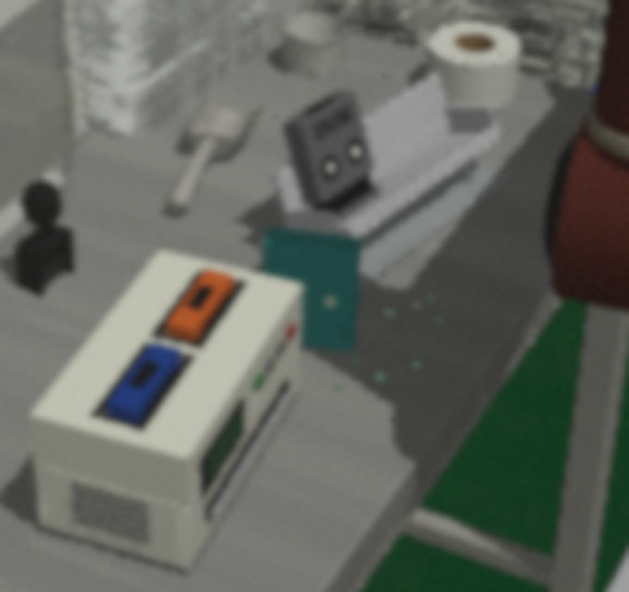

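The crop shows the orange cassette at about (213,148), seated in the coder's -y slot. The teal piece at (378,182) stands between the coder and the rack. The free shelf is to the right of the grey cassette, around (670,180).

```bash
cat > h.py <<'E'
import json,cv2,numpy as np
from scipy.spatial.transform import Rotation as R
from scipy.optimize import least_squares
C={n:json.load(open(n+".json")) for n in("top","scene")}
def proj(n,P):
    c=C[n];K=np.array([[c['fx'],0,c['cx']],[0,c['fy'],c['cy']],[0,0,1]])
    return cv2.projectPoints(np.array(P,float),np.array(c['rvec']),np.array(c['tvec']),K,np.array(c['D']))[0][:,0]
def pix(n,uv):
    uv=np.array(uv,float); return uv/3.6+[152,182]-.36 if n=="top" else uv/3.7+[215,140]-.36
def crop(n,p): return (p+.36-[152,182])*3.6 if n=="top" else (p+.36-[215,140])*3.7
t=np.radians(20); RS=np.array([[np.cos(t),0,np.sin(t)],[0,1,0],[-np.sin(t),0,np.cos(t)]])
def place(p,L,seat=False):
    L=np.array(L,float)
    if seat: L=L@RS.T+[0,0,.03]
    return L@R.from_euler('z',p[2]).as_matrix().T+[p[0],p[1],0]
def fit(obs,seat,x0):
    f=lambda p:np.concatenate([(proj(n,place(p,np.array(L)/1000,seat))-pix(n,uv)).ravel() for n,L,uv in obs])
    r=least_squares(f,x0,loss='soft_l1'); return r.x,f(r.x).reshape(-1,2)
def save(**k): json.dump(k,open("pose.json","w"))
E
python3 - <<'E'
from h import *
T=[[60,110,110],[60,-110,110],[-60,-110,110],[-60,110,110]]
c,r=fit([("top",T,[[17,94],[278,69],[295,213],[28,238]]),("scene",T,[[35,415],[163,250],[303,285],[190,460]])],False,[.6,.1,0]); print(c,r.round(1).tolist())
k,r=fit([("top",[[0,-120,60],[-50,-118,8],[-50,118,8]],[[762,148],[743,232],[478,180]]),
 ("scene",[[0,-120,60],[-50,-118,8]],[[432,75],[498,128]])],True,[.55,-.3,-.2]);print(k,r.round(1).tolist())
json.dump(dict(coder=c.tolist(),rack=k.tolist()),open("pose.json","w"))
from station import optics
im=[]
for n,(y,x,h,w,f) in dict(top=(182,152,75,220,3.6),scene=(140,215,160,170,3.7)).items():
    I=cv2.resize(optics.get_image(n)["image"][y:y+h,x:x+w],None,fx=f,fy=f,interpolation=cv2.INTER_CUBIC)
    def dr(P,col): cv2.polylines(I,[crop(n,proj(n,P)).round().astype(int)],True,col,1)
    q=lambda L,s,p:place(p,np.array(L)/1000,s)
    dr(q(T,0,c),(0,0,255))
    for s in(50,-50): dr(q([[12,s+38,120],[12,s-38,120],[-12,s-38,120],[-12,s+38,120]],0,c),(0,255,0))
    for L in([[0,116,0],[0,-116,0],[0,-116,60],[0,116,60]],[[0,116,0],[0,-116,0],[-50,-116,0],[-50,116,0]],[[0,104,100],[0,28,100],[-24,28,100],[-24,104,100]],[[-50,116,8],[-50,-116,8]]): dr(q(L,1,k),(0,0,255))
    im.append(I)
    cv2.imwrite(f"pics/ov_{n}.png",I)
a,b=im; b=b[:330]; b=cv2.copyMakeBorder(b,0,0,0,a.shape[1]-b.shape[1],cv2.BORDER_CONSTANT)
cv2.imwrite("pics/ov.png",np.vstack([a,b]))
E
```

```text
[0.47765349 0.16841943 0.11948496] [[-0.3, 0.4], [-0.4, 0.3], [-1.5, 0.1], [-0.4, 0.2], [-0.6, -1.0], [-0.3, -1.2], [0.6, -1.5], [0.4, -1.3]]
[ 0.48992174 -0.22536126 -0.14614028] [[0.2, 0.7], [-0.4, -1.7], [-1.5, 0.2], [2.3, -2.4], [-0.3, -2.9]]
```

View pics/ov.png

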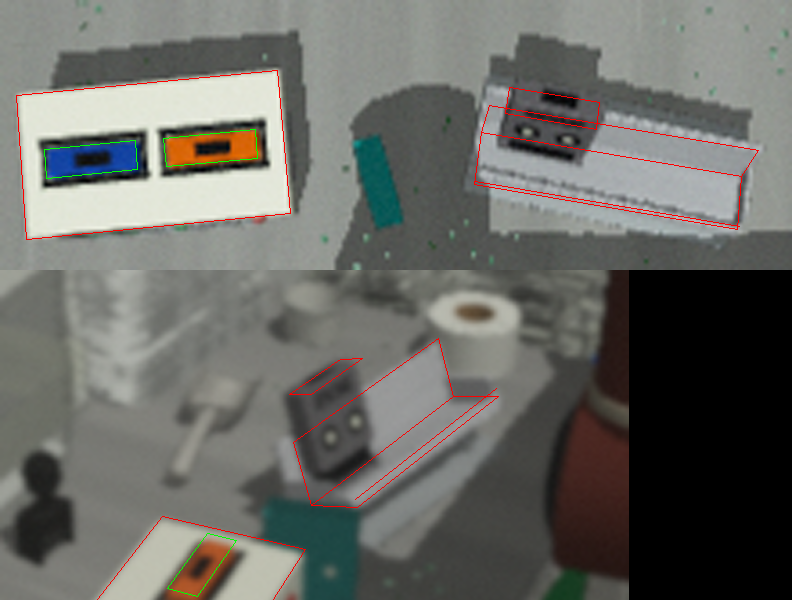

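```bash
cat >> h.py <<'E'
def frame(z,y):
    z=np.array(z,float)/np.linalg.norm(z); y=np.array(y,float); y-=z*(y@z); y/=np.linalg.norm(y)
    return np.column_stack([np.cross(y,z),y,z])
def delta(pos,Rt):
    from station import ctrl
    o=ctrl.get_obs(); R0=R.from_rotvec(o["tool_rot"]).as_matrix()
    print("t",o["t"].__round__(2),"pos",o["tool_pos"].round(4),"d",(R0.T@(np.array(pos)-o["tool_pos"])).round(4).tolist(),"rot",R.from_matrix(R0.T@Rt).as_rotvec().round(4).tolist())
E
python3 - <<'E'
from h import *
c=np.array(json.load(open("pose.json"))["coder"]); 
ax=np.array([np.cos(c[2]),np.sin(c[2]),0])
p=place(c,[[0,-.05,.12]])[0]; print(p)
p[2]=.26
for s in(1,-1): delta(p,frame([0,0,-1],s*ax))
E
```

```text
[0.48361353 0.11877592 0.12      ]
t 0.3 pos [ 0.1683 -0.6017  0.2309] d [0.4977, -0.6089, -0.0286] rot [-0.0006, -0.0006, -1.4175]
t 0.3 pos [ 0.1683 -0.6017  0.2309] d [0.4977, -0.6089, -0.0286] rot [-0.0006, 0.0006, 1.7241]
```

```bash
R='x'; python3 -m jog '[[[0.498,-0.609,-0.029],[0,0,-1.417]],[[0.498,-0.609,-0.029],[0,0,-1.417]],[[0.498,-0.609,-0.029],[0,0,-1.417]],[[0.498,-0.609,-0.029],[0,0,-1.417]],[[0.498,-0.609,-0.029],[0,0,-1.417]]]' 0
cat > go.py <<'E'
from h import *
c=np.array(json.load(open("pose.json"))["coder"]); ax=np.array([np.cos(c[2]),np.sin(c[2]),0])
def overslot(z,dx=0,dy=0):
    p=place(c,[[dx,-.05+dy,0]])[0]; p[2]=z; delta(p,frame([0,0,-1],ax))
E
python3 -c "from go import *;overslot(.26)"
```

```text
t: 0.8
tool_pos: [0.269, -0.3712, 0.2405]
tool_rot: [2.735, 1.545, 0.0]
contact_force: [0.3, -0.0, -1.1]
opening: 0.0122
grip_force: 0.0
t 0.8 pos [ 0.269  -0.3712  0.2405] d [0.5305, -0.0692, -0.0195] rot [0.0004, 0.0001, -0.6621]
```

```bash
python3 -m jog '[[[0.53,-0.069,-0.02],[0,0,-0.662]],[[0.53,-0.069,-0.02],[0,0,-0.662]],[[0.53,-0.069,-0.02],[0,0,-0.662]],[[0.53,-0.069,-0.02],[0,0,-0.662]],[[0.53,-0.069,-0.02],[0,0,-0.662]]]' 0
python3 -c "from go import *;overslot(.26)"
```

```text
t: 1.3
tool_pos: [0.3705, -0.1429, 0.2502]
tool_rot: [2.086, 2.347, 0.001]
contact_force: [1.2, -1.1, -0.7]
opening: 0.0001
grip_force: 0.0
t 1.3 pos [ 0.3705 -0.1429  0.2502] d [0.2466, 0.143, -0.0098] rot [0.0013, 0.0009, -0.0021]
```

```bash
python3 -m jog '[[[0.247,0.143,-0.01],[0,0,0]],[[0.247,0.143,-0.01],[0,0,0]],[[0.247,0.143,-0.01],[0,0,0]],[[0.247,0.143,-0.01],[0,0,0]],[[0.247,0.143,-0.01],[0,0,0]]]' 0
python3 -m jog '[[[0.0,0.0,0],[0,0,0]],[[0.0,0.0,0],[0,0,0]],[[0,0,0],[0,0,0]]]' 0
python3 - <<'E'
from go import *
overslot(.26)
from station import ctrl,optics
o=ctrl.get_obs(); d=optics.get_image("wrist")
M=np.array(d["mount"]);print(M.round(3).tolist(),d["fx"],d["cx"],d["cy"],d["D"])
R0=R.from_rotvec(o["tool_rot"]).as_matrix()
I=d["image"].copy()
def pw(P):
    pc=(((np.array(P)-o["tool_pos"])@R0)-M[:3,3])@M[:3,:3]
    return cv2.projectPoints(pc,np.zeros(3),np.zeros(3),np.array([[d["fx"],0,d["cx"]],[0,d["fy"],d["cy"]],[0,0,1]]),np.array(d["D"],float))[0][:,0]
P=pw(place(c,np.array([[12,-12,120],[12,-88,120],[-12,-88,120],[-12,-12,120]])/1000))
print(P.round(0).tolist())
cv2.polylines(I,[P.round().astype(int)],True,(0,255,0),1)
cv2.imwrite("pics/w1.png",cv2.resize(I,(800,600)))
E
```

```text
t: 1.8
tool_pos: [0.4703, 0.0866, 0.259]
tool_rot: [2.09, 2.344, 0.001]
contact_force: [1.0, -1.6, 0.4]
opening: -0.0002
grip_force: 0.0
t: 2.1
tool_pos: [0.4696, 0.0837, 0.2585]
tool_rot: [2.092, 2.344, -0.001]
contact_force: [0.4, 0.1, 0.0]
opening: -0.0
grip_force: 0.0
t 2.1 pos [0.4696 0.0837 0.2585] d [0.0333, 0.0179, -0.0015] rot [-0.0004, 0.0003, -0.0063]
[[-0.002, -0.955, -0.295, 0.074], [1.0, -0.001, -0.001, 0.0], [0.0, -0.295, 0.955, -0.143], [0.0, 0.0, 0.0, 1.0]] 339.61756097062477 257.2089536240321 190.03498071955244 [0.00901966 0.         0.         0.         0.        ]
[[295.0, 89.0], [292.0, 181.0], [264.0, 181.0], [264.0, 89.0]]
```

View pics/w1.png

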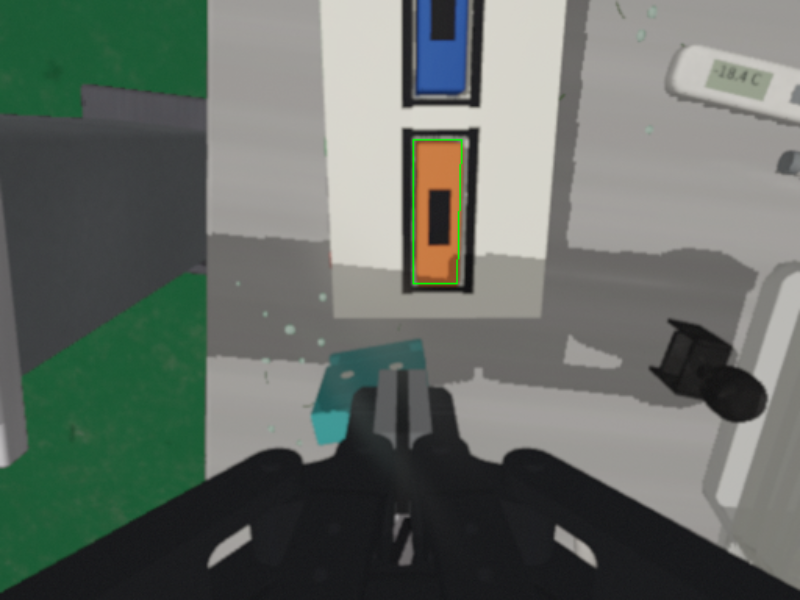

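Orange fills (413,138)-(464,284), which matches the projected outline to within about 1 mm. Next I move over it and press.

```bash
python3 -m jog '[[[0.033,0.018,0],[0,0,-0.006]],[[0.033,0.018,0.045],[0,0,-0.006]],[[0.033,0.018,0.09],[0,0,-0.006]],[[0.033,0.018,0.13],[0,0,-0.006]],[[0.033,0.018,0.13],[0,0,-0.006]]]' 0
python3 -m jog '[[[0,0,0],[0,0,0]],[[0,0,0],[0,0,0]]]' 0
python3 -c "from go import *;overslot(.12)"
```

```text
t: 2.65
tool_pos: [0.4796, 0.1173, 0.1226]
tool_rot: [-2.082, -2.342, 0.013]
contact_force: [-0.5, 0.3, -0.7]
opening: -0.0
grip_force: 0.0
t: 2.85
tool_pos: [0.4859, 0.1186, 0.1317]
tool_rot: [2.084, 2.347, 0.005]
contact_force: [0.0, -1.0, 0.9]
opening: -0.0001
grip_force: 0.0
t 2.85 pos [0.4859 0.1186 0.1317] d [0.0004, -0.0023, 0.0117] rot [0.0048, 0.0001, -0.0008]
```

```bash
python3 -m jog '[[[0,-0.001,0.004],[0,0,0]],[[0,-0.001,0.008],[0,0,0]],[[0,-0.001,0.012],[0,0,0]],[[0,-0.001,0.014],[0,0,0]],[[0,-0.001,0.016],[0,0,0]]]' 0
python3 -m jog '[[[0,0,0.001],[0,0,0]],[[0,0,0.002],[0,0,0]],[[0,0,0.002],[0,0,0]]]' 0
```

```text
t: 3.35
tool_pos: [0.4835, 0.1192, 0.113]
tool_rot: [2.084, 2.35, 0.001]
contact_force: [0.9, 0.2, 15.1]
opening: -0.0001
grip_force: 9.4
t: 3.65
tool_pos: [0.4852, 0.1193, 0.1138]
tool_rot: [2.082, 2.348, 0.006]
contact_force: [-1.9, -0.5, 13.5]
opening: -0.0002
grip_force: 6.8
```

At the stop (over 4 N). Raise and look.

```bash
python3 -m jog '[[[0,0,-0.02],[0,0,0]],[[0,0,-0.05],[0,0,0]],[[0,0,-0.08],[0,0,0]],[[0,0,-0.1],[0,0,0]],[[0,0,-0.1],[0,0,0]]]' 0
python3 -m jog '[[[0,0,0],[0,0,0]],[[0,0,0],[0,0,0]],[[0,0,0],[0,0,0]],[[0,0,0],[0,0,0]],[[0,0,0],[0,0,0]]]' 0.65 40
python3 - <<'E'
from go import *
overslot(.2)
from station import optics
I=optics.get_image("wrist")["image"]; J=optics.get_image("scene")["image"][190:300,215:305]
J=cv2.resize(J,None,fx=3.4,fy=3.4); I=cv2.copyMakeBorder(I,0,0,0,0,0)[:374,:480]
cv2.imwrite("pics/w2.png",np.hstack([I,J[:374]]))
E
```

```text
t: 4.15
tool_pos: [0.4846, 0.1192, 0.2136]
tool_rot: [2.082, 2.348, 0.006]
contact_force: [0.2, -0.0, 0.2]
opening: -0.0001
grip_force: 0.0
t: 4.65
tool_pos: [0.4827, 0.119, 0.2098]
tool_rot: [-2.084, -2.35, 0.002]
contact_force: [-0.7, 0.3, -0.3]
opening: 0.0557
grip_force: 0.0
t 4.65 pos [0.4827 0.119  0.2098] d [-0.0003, 0.0009, 0.0098] rot [-0.0013, -0.0, 0.0005]
```

View pics/w2.png

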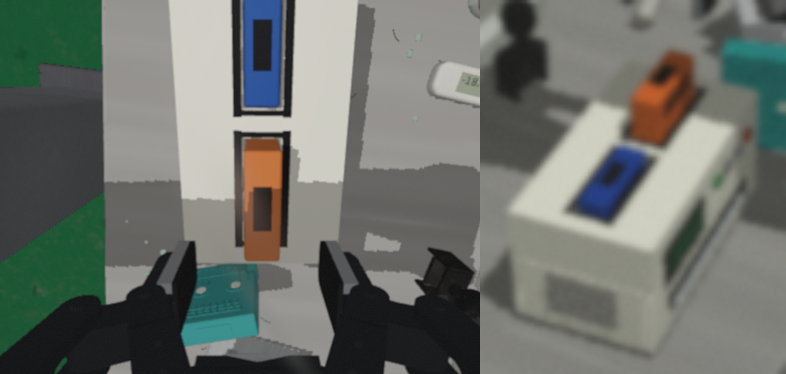

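It has sprung up: orange stands clearly proud in both views and blue is still seated. Descend and grip.

```bash
python3 -m jog '[[[0,0.001,0.025],[0,0,0]],[[0,0.001,0.05],[0,0,0]],[[0,0.001,0.072],[0,0,0]],[[0,0.001,0.086],[0,0,0]],[[0,0.001,0.095],[0,0,0]]]' 0.65 40
python3 -m jog '[[[0,0,0],[0,0,0]],[[0,0,0],[0,0,0]],[[0,0,0],[0,0,0]],[[0,0,0],[0,0,0]]]' 0.65 40
python3 -m jog '[[[0,0,0],[0,0,0]],[[0,0,0],[0,0,0]],[[0,0,0],[0,0,0]],[[0,0,0],[0,0,0]],[[0,0,0],[0,0,0]]]' 0 40
python3 -m jog '[[[0,0,0],[0,0,0]],[[0,0,0],[0,0,0]]]' 0 40
python3 -c "from go import *;overslot(.113)"
```

```text
t: 5.25
tool_pos: [0.4835, 0.1191, 0.1143]
tool_rot: [-2.084, -2.35, 0.002]
contact_force: [-0.2, 0.1, -0.5]
opening: 0.0555
grip_force: 0.0
t: 5.65
tool_pos: [0.4848, 0.1192, 0.1168]
tool_rot: [2.083, 2.35, 0.002]
contact_force: [0.1, 0.0, 0.5]
opening: 0.0555
grip_force: 0.0
t: 6.15
tool_pos: [0.4844, 0.1192, 0.1161]
tool_rot: [2.084, 2.35, 0.001]
contact_force: [-0.1, -0.0, 3.0]
opening: 0.0231
grip_force: 42.7
t: 6.35
tool_pos: [0.4844, 0.1192, 0.116]
tool_rot: [2.084, 2.35, 0.001]
contact_force: [1.4, -0.2, 3.1]
opening: 0.0236
grip_force: 42.8
t 6.35 pos [0.4844 0.1192 0.116 ] d [-0.0003, -0.0008, 0.003] rot [0.0008, -0.0, 0.0005]
```

```bash
python3 -m jog '[[[0,0,-0.01],[0,0,0]],[[0,0,-0.03],[0,0,0]],[[0,0,-0.05],[0,0,0]],[[0,0,-0.07],[0,0,0]],[[0,0,-0.09],[0,0,0]]]' 0 40
python3 -m jog '[[[0,0,-0.02],[0,0,0]],[[0,0,-0.04],[0,0,0]],[[0,0,-0.06],[0,0,0]],[[0,0,-0.07],[0,0,0]],[[0,0,-0.07],[0,0,0]]]' 0 40
cat >> go.py <<'E'
def seat(L,tilt=1,ck=None):
    k=np.array(json.load(open("pose.json"))["rack"]) if ck is None else ck
    Q=R.from_euler('z',k[2]).as_matrix(); S=Q@RS if tilt else Q
    p=place(k,[np.array(L)/1000.],True)[0]
    delta(p,frame(-S[:,2],S[:,0])); return p
E
python3 - <<'E'
from go import *
k=np.array(json.load(open("pose.json"))["rack"]);k[2]=-.19
print(seat([-12,-45,68+110],0,k))
E
```

```text
t: 6.85
tool_pos: [0.4831, 0.119, 0.2059]
tool_rot: [-2.083, -2.349, 0.003]
contact_force: [-0.1, 0.6, -1.9]
opening: 0.0233
grip_force: 42.6
t: 7.35
tool_pos: [0.4844, 0.1192, 0.2771]
tool_rot: [2.083, 2.35, 0.002]
contact_force: [1.3, -0.4, -1.5]
opening: 0.0235
grip_force: 42.6
t 7.35 pos [0.4844 0.1192 0.2771] d [-0.4007, -0.0024, 0.0757] rot [0.002, -0.0002, 0.31]
[ 0.53013371 -0.27891947  0.20136953]
```

```bash
python3 -m jog '[[[-0.03,0,-0.01],[0,0,0.03]],[[-0.075,0,-0.01],[0,0,0.06]],[[-0.12,0,-0.01],[0,0,0.1]],[[-0.165,0,-0.01],[0,0,0.13]],[[-0.21,0,-0.01],[0,0,0.16]]]' 0 40
python3 -m jog '[[[-0.045,-0.03,0],[0,0,0.03]],[[-0.09,-0.03,0],[0,0,0.06]],[[-0.13,-0.03,0],[0,0,0.1]],[[-0.16,-0.03,0],[0,0,0.13]],[[-0.18,-0.03,0],[0,0,0.15]]]' 0 40
python3 -m jog '[[[0,0,0],[0,0,0]],[[0,0,0],[0,0,0]],[[0,0,0],[0,0,0]]]' 0 40
python3 - <<'E'
from go import *
from station import ctrl,optics
k=np.array(json.load(open("pose.json"))["rack"]);k[2]=-.19
print(seat([-12,-45,68+110],0,k))
o=ctrl.get_obs(); d=optics.get_image("wrist")
json.dump(dict(pos=o["tool_pos"].tolist(),rot=o["tool_rot"].tolist(),M=np.array(d["mount"]).tolist(),f=d["fx"],cx=d["cx"],cy=d["cy"],D=list(map(float,d["D"]))),open("w3.json","w"))
cv2.imwrite("pics/w3.png",cv2.resize(d["image"],(800,600),interpolation=cv2.INTER_CUBIC))
E
```

```text
t: 7.85
tool_pos: [0.5083, -0.0908, 0.2837]
tool_rot: [-2.265, -2.174, 0.002]
contact_force: [1.5, 0.9, -1.2]
opening: 0.0233
grip_force: 42.5
t: 8.35
tool_pos: [0.4707, -0.2697, 0.2834]
tool_rot: [-2.423, -1.995, 0.002]
contact_force: [0.3, 0.7, -2.3]
opening: 0.0235
grip_force: 42.5
t: 8.65
tool_pos: [0.4718, -0.267, 0.2847]
tool_rot: [-2.42, -2.001, 0.0]
contact_force: [0.9, 1.2, -1.4]
opening: 0.0237
grip_force: 42.5
t 8.65 pos [ 0.4718 -0.267   0.2847] d [-0.0009, 0.0597, 0.0833] rot [-0.0014, -0.0011, 0.001]
[ 0.53013371 -0.27891947  0.20136953]
```

View pics/w3.png

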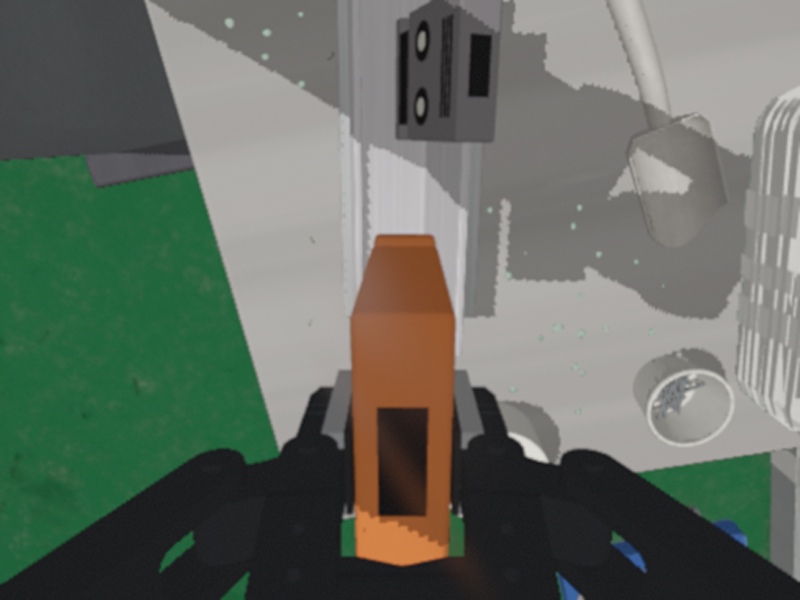

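The wrist view shows the cassette gripped straight. The lip's outer edge is at u≈343, the backstop's top edge at u≈466 around v=200, and the near side of grey is at v≈140. I'll refine the rack pose from profiles along image rows.

```bash
cat > w.py <<'E'
from go import *
d=json.load(open("w3.json")); M=np.array(d["M"]);R0=R.from_rotvec(d["rot"]).as_matrix()
def pw(P):
    pc=((np.array(P)-d["pos"])@R0-M[:3,3])@M[:3,:3]
    return cv2.projectPoints(pc,np.zeros(3),np.zeros(3),np.array([[d["f"],0,d["cx"]],[0,d["f"],d["cy"]],[0,0,1]]),np.array(d["D"]))[0][:,0]*800/512
E
python3 - <<'E'
from w import *
I=cv2.cvtColor(cv2.imread("pics/w3.png"),cv2.COLOR_BGR2GRAY)
for v in(175,215,295): print(v,[(u,int(I[v-2:v+3,u].mean())) for u in range(332,520,4)])
k0=json.load(open("pose.json"))["rack"]
for yaw in(-.19,):
  k=np.array([k0[0],k0[1],yaw])
  for n,L in dict(lipO=[-50,0,8],lipO2=[-50,-40,8],lipin=[-48,0,0],corner=[0,0,0],top0=[0,0,60],top40=[0,-40,60],gTR=[0,28,100],gTF=[-24,28,100],gBF=[-24,28,0]).items(): print(n,pw(place(k,[np.array(L)/1000.],True))[0].round(0))
E
```

```text
175 [(332, 174), (336, 174), (340, 172), (344, 184), (348, 185), (352, 174), (356, 195), (360, 176), (364, 140), (368, 154), (372, 188), (376, 192), (380, 189), (384, 189), (388, 187), (392, 190), (396, 189), (400, 190), (404, 188), (408, 189), (412, 189), (416, 190), (420, 193), (424, 188), (428, 170), (432, 131), (436, 122), (440, 121), (444, 123), (448, 121), (452, 122), (456, 121), (460, 127), (464, 140), (468, 134), (472, 126), (476, 128), (480, 122), (484, 118), (488, 118), (492, 118), (496, 118), (500, 118), (504, 118), (508, 118), (512, 118), (516, 118)]
215 [(332, 172), (336, 172), (340, 168), (344, 172), (348, 186), (352, 173), (356, 197), (360, 184), (364, 140), (368, 172), (372, 190), (376, 195), (380, 189), (384, 191), (388, 190), (392, 191), (396, 190), (400, 191), (404, 190), (408, 191), (412, 191), (416, 190), (420, 195), (424, 184), (428, 173), (432, 176), (436, 175), (440, 176), (444, 176), (448, 175), (452, 175), (456, 175), (460, 194), (464, 188), (468, 137), (472, 125), (476, 129), (480, 113), (484, 114), (488, 116), (492, 115), (496, 114), (500, 138), (504, 169), (508, 146), (512, 112), (516, 113)]
295 [(332, 172), (336, 172), (340, 171), (344, 176), (348, 177), (352, 175), (356, 153), (360, 105), (364, 106), (368, 105), (372, 103), (376, 101), (380, 100), (384, 98), (388, 96), (392, 95), (396, 93), (400, 92), (404, 90), (408, 89), (412, 89), (416, 87), (420, 87), (424, 86), (428, 86), (432, 86), (436, 85), (440, 85), (444, 85), (448, 106), (452, 174), (456, 195), (460, 190), (464, 144), (468, 120), (472, 122), (476, 117), (480, 119), (484, 119), (488, 120), (492, 119), (496, 161), (500, 174), (504, 174), (508, 175), (512, 174), (516, 174)]
lipO [352. 179.]
lipO2 [354. 236.]
lipin [352. 178.]
corner [416. 176.]
top0 [450. 183.]
top40 [449. 245.]
gTR [482. 137.]
gTF [442. 137.]
gBF [384. 136.]
```

```bash
python3 - <<'E'
from w import *
k0=json.load(open("pose.json"))["rack"]
obs=[(-50,8,175,361),(-50,8,215,362),(0,0,175,427),(0,0,215,425),(0,60,175,461),(0,60,215,459),(0,60,295,453)]
yy=np.linspace(-.12,.06,60)
def u(k,x,z,v):
    P=pw(place(k,np.column_stack([np.full(60,x/1000),yy,np.full(60,z/1000)]),True)); i=np.argsort(P[:,1]); return np.interp(v,P[i,1],P[i,0])
f=lambda a:[u([a[0],k0[1],a[1]],x,z,v)-uu for x,z,v,uu in obs]
r=least_squares(f,[k0[0],-.19],diff_step=1e-4); print(r.x,np.round(r.fun,1))
k=np.array([r.x[0],k0[1],r.x[1]])
# y from right end backstop top in top image and lip corner, grey side
for y in(20,28,36): print(y,pw(place(k,[[0,y/1000,.1],[-.024,y/1000,0]],True)).round(0).tolist())
print(crop("top",proj("top",place(k,np.array([[0,-120,60],[-50,-116,8],[-50,116,8],[-24,28,100],[0,28,100]])/1000,True))).round(0).tolist())
json.dump(dict(coder=c.tolist(),rack=k.tolist()),open("pose.json","w"))
seat([-12,-45,68+60]); seat([-12,-45,68+110])
E
```

```text
[ 0.49717702 -0.22770224] [ 1.4 -0.2 -1.7 -1.7  1.   0.2  0.7]
20 [[496.0, 152.0], [395.0, 145.0]]
28 [[497.0, 137.0], [396.0, 133.0]]
36 [[499.0, 121.0], [396.0, 121.0]]
[[763.0, 154.0], [733.0, 227.0], [473.0, 161.0], [598.0, 117.0], [603.0, 92.0]]
t 8.7 pos [ 0.472  -0.2669  0.285 ] d [-0.0008, 0.0478, 0.1306] rot [0.3481, 0.0061, 0.0388]
t 8.7 pos [ 0.472  -0.2669  0.285 ] d [-0.0014, 0.0649, 0.0836] rot [0.3481, 0.0061, 0.0388]
```

```bash
python3 -m jog '[[[0,0.02,0.01],[0.09,0.001,0.01]],[[0,0.04,0.03],[0.18,0.003,0.02]],[[0,0.044,0.06],[0.26,0.005,0.03]],[[0,0.044,0.09],[0.348,0.006,0.039]],[[0,0.044,0.12],[0.348,0.006,0.039]]]' 0 40
python3 -m jog '[[[0,0,0],[0,0,0]],[[0,0,0],[0,0,0]],[[0,0,0],[0,0,0]],[[0,0,0],[0,0,0]]]' 0 40
python3 -c "from go import *;seat([-16,-45,68+60]);seat([-16,-45,68+3])"
```

```text
t: 9.2
tool_pos: [0.5165, -0.2752, 0.1632]
tool_rot: [-2.231, -1.775, 0.314]
contact_force: [-0.5, -0.2, -3.5]
opening: 0.0237
grip_force: 42.4
t: 9.6
tool_pos: [0.5162, -0.2769, 0.1686]
tool_rot: [-2.239, -1.776, 0.311]
contact_force: [1.4, 0.1, -1.4]
opening: 0.0236
grip_force: 42.5
t 9.6 pos [ 0.5162 -0.2769  0.1686] d [0.0009, 0.0029, 0.0126] rot [0.0058, 0.0018, -0.0022]
t 9.6 pos [ 0.5162 -0.2769  0.1686] d [0.0011, 0.0026, 0.0696] rot [0.0058, 0.0018, -0.0022]
```

```bash
python3 -m jog '[[[0.001,0.002,0.015],[0.006,0.002,0]],[[0.001,0.002,0.03],[0.006,0.002,0]],[[0.001,0.002,0.045],[0.006,0.002,0]],[[0.001,0.002,0.055],[0.006,0.002,0]],[[0.001,0.002,0.06],[0.006,0.002,0]]]' 0 40
python3 -m jog '[[[0,0,0],[0,0,0]],[[0,0,0],[0,0,0]],[[0,0,0],[0,0,0]]]' 0 40
python3 - <<'E'
from go import *
seat([-16,-45,68])
from station import optics
J=optics.get_image("scene")["image"][140:240,275:375]; K=optics.get_image("wrist")["image"][:300]
cv2.imwrite("pics/s4.png",np.hstack([cv2.resize(K,(512,300)),cv2.resize(J,(288,300))[:, :]]))
E
```

```text
t: 10.1
tool_pos: [0.4958, -0.2704, 0.1063]
tool_rot: [-2.228, -1.767, 0.316]
contact_force: [-1.7, -0.1, -2.3]
opening: 0.0237
grip_force: 42.5
t: 10.4
tool_pos: [0.4979, -0.2715, 0.1094]
tool_rot: [-2.232, -1.77, 0.315]
contact_force: [-0.6, 0.9, -2.9]
opening: 0.0234
grip_force: 42.5
t 10.4 pos [ 0.4979 -0.2715  0.1094] d [-0.0002, 0.0007, 0.0104] rot [-0.0034, -0.0012, -0.0019]
```

View pics/s4.png

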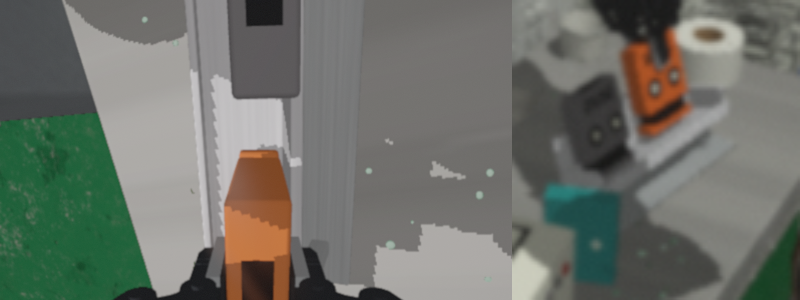

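The orange cassette hangs over the free shelf, parallel to grey and a few mm in front of the backstop. Lower gently to contact.

```bash
python3 -m jog '[[[0,0,0.003],[0,0,0]],[[0,0,0.005],[0,0,0]],[[0,0,0.007],[0,0,0]],[[0,0,0.007],[0,0,0]],[[0,0,0.007],[0,0,0]]]' 0 40
python3 -m jog '[[[0,0,0.001],[0,0,0]],[[0,0,0.002],[0,0,0]],[[0,0,0.002],[0,0,0]]]' 0 40
```

```text
t: 11.0
tool_pos: [0.4948, -0.2705, 0.1018]
tool_rot: [-2.23, -1.769, 0.315]
contact_force: [-0.0, -0.4, -2.0]
opening: 0.0236
grip_force: 42.5
t: 11.3
tool_pos: [0.4944, -0.2705, 0.1003]
tool_rot: [-2.231, -1.769, 0.315]
contact_force: [0.1, 0.3, -0.3]
opening: 0.0236
grip_force: 42.5
```

```bash
python3 -m jog '[[[0,0,0.001],[0,0,0]],[[0,0,0.001],[0,0,0]]]' 0 40
python3 -c "from go import *;seat([-12,-45,68])"
```

```text
t: 11.5
tool_pos: [0.4944, -0.2705, 0.1001]
tool_rot: [-2.231, -1.769, 0.315]
contact_force: [0.5, 1.0, 4.2]
opening: 0.0236
grip_force: 43.1
t 11.5 pos [ 0.4944 -0.2705  0.1001] d [-0.0004, 0.0049, 0.0005] rot [-0.004, -0.0015, -0.0018]
```

On the shelf. Slide into the backstop.

```bash
python3 -m jog '[[[0,0.001,-0.001],[0,0,0]],[[0,0.002,-0.001],[0,0,0]],[[0,0.003,-0.001],[0,0,0]],[[0,0.003,-0.001],[0,0,0]]]' 0 40
python3 -m jog '[[[0,0.001,0],[0,0,0]],[[0,0.001,0],[0,0,0]]]' 0 40
python3 -m jog '[[[0,0.001,0],[0,0,0]],[[0,0.001,0],[0,0,0]]]' 0 40
```

```text
t: 11.9
tool_pos: [0.4969, -0.2713, 0.0992]
tool_rot: [-2.23, -1.769, 0.316]
contact_force: [-0.3, 0.4, 3.8]
opening: 0.0235
grip_force: 43.1
t: 12.1
tool_pos: [0.4979, -0.2714, 0.0988]
tool_rot: [-2.23, -1.769, 0.316]
contact_force: [-1.7, 0.4, 2.7]
opening: 0.0235
grip_force: 43.0
t: 12.3
tool_pos: [0.4981, -0.2715, 0.0988]
tool_rot: [-2.229, -1.768, 0.318]
contact_force: [-3.8, 0.8, 6.1]
opening: 0.0233
grip_force: 43.1
```

```bash
python3 -m jog '[[[0,0.001,0],[0,0,0]],[[0,0.001,0],[0,0,0]]]' 0 40
python3 -m jog '[[[0,0,0],[0,0,0]],[[0,0,0],[0,0,0]],[[0,0,0],[0,0,0]],[[0,0,0],[0,0,0]]]' 0.4 20
python3 - <<'E'
from go import *
seat([-12,-45,68])
from station import optics
J=optics.get_image("scene")["image"]; K=optics.get_image("wrist")["image"]
cv2.imwrite("pics/s5s.png",J);cv2.imwrite("pics/s5w.png",K)
E
```

```text
t: 12.5
tool_pos: [0.4982, -0.2716, 0.0987]
tool_rot: [-2.227, -1.767, 0.319]
contact_force: [-6.3, 1.7, 7.4]
opening: 0.0236
grip_force: 43.2
t: 12.9
tool_pos: [0.4998, -0.2716, 0.0976]
tool_rot: [-2.23, -1.769, 0.315]
contact_force: [0.4, -0.9, 0.0]
opening: 0.0343
grip_force: 0.0
t 12.9 pos [ 0.4998 -0.2716  0.0976] d [-0.0005, -0.0011, 0.0] rot [-0.0049, -0.002, -0.0016]
```

```bash
python3 -m jog '[[[0,-0.001,-0.008],[0,0,0]],[[0,-0.001,-0.02],[0,0,0]],[[0,-0.001,-0.04],[0,0,0]],[[0,-0.001,-0.07],[0,0,0]],[[0,-0.001,-0.1],[0,0,0]]]' 0.4 20
python3 -m jog '[[[0,0,-0.03],[0,0,0]],[[0,0,-0.05],[0,0,0]],[[0,0,-0.05],[0,0,0]],[[0,0,-0.05],[0,0,0]],[[0,0,-0.05],[0,0,0]]]'
python3 - <<'E'
from go import *
from station import optics,ctrl
o=ctrl.get_obs();J=optics.get_image("scene")["image"][130:300,215:375]; w=optics.get_image("wrist");K=w["image"]
cv2.imwrite("pics/s6.png",np.hstack([cv2.resize(K,(453,340)),cv2.resize(J,(320,340),interpolation=cv2.INTER_CUBIC)]))
E
```

```text
t: 13.5
tool_pos: [0.5332, -0.2796, 0.1941]
tool_rot: [-2.231, -1.769, 0.315]
contact_force: [0.3, -0.2, -0.7]
opening: 0.0341
grip_force: 0.0
t: 14.0
tool_pos: [0.5487, -0.2831, 0.2375]
tool_rot: [-2.228, -1.767, 0.316]
contact_force: [0.1, -0.2, 0.0]
opening: 0.034
grip_force: 0.0
```

View pics/s6.png

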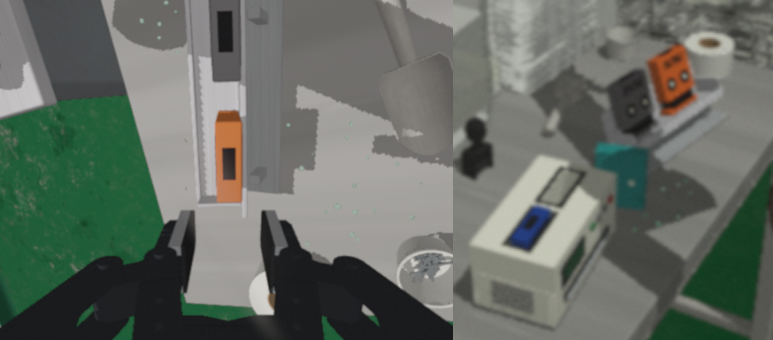

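Orange leans flat against the backstop, its rear edge in line with grey's (u≈241 in the wrist view). Blue is still seated, the orange slot is empty, and the gripper is clear. Handing in.

```bash
python3 -c "
from station import job
print(job.finish_job())"
```

```text
the job is handed in; nothing more can be done
None
```

The job is handed in at about 14 s: the orange cassette was pressed until it unlatched, pulled out, and set down on the rack leaning flat on the backstop beside the grey one, with blue still seated and no sign in the last pictures of anything else having moved; no verdict came back.

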